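# Slide the mounting plate out over the stand's edge for the next picker

## Robot

A 6-joint arm with a two-finger parallel gripper is mounted at the origin on the work surface. World frame = base frame: x ahead of the robot, y to its left, z up, the work surface at z = 0. Lengths are in m, angles in rad, forces in N, time in s.
With the tool pointing down it reaches from about 0.35 to 0.775 m from the base axis. Payload 7.3 kg.
Tool frame: the origin (TCP) lies at the centre of the arm's flange, where the gripper is bolted on; the fingertips stand 178 mm ahead of it and the grasp point (between the pads) lies 159 mm ahead of it; x points along the fingers, y is the direction in which the jaws open and shut, and the axes are right-handed (so a half turn about x gives the same grasp; the last joint's range is limited). The gripper opens to 92 mm and grips with 3 to 60 N. Pads are 19 mm wide; open, the fingers measure 130 mm over their backs; the gripper's body (75 mm by 190 mm) begins 47 mm behind the grasp point.
Start: joints at [-1.363, 0.342, 1.524, -0, 1.275, -0.146], TCP at [0.182, -0.492, 0.405] pointing down, gripper open.
Joint ranges: [-2.53, 2.53], [-0.77, 2.02], [0.04, 2.7], [-1, 4.14], [0.28, 2.66], [-3.11, 3.11]. Speed limits (rad/s): [2.57, 2.57, 3.14, 3.14, 3.14, 3.14].

## Interface

Orientations are given as [roll, pitch, yaw] about the fixed x, y, z axes, in that order (R = Rz(yaw) Ry(pitch) Rx(roll)).
In Python, from cell import readout, cams, workorder gives the robot as it stands.
- The arm moves only by the shell command python3 -m inch 'ROWS' [FORCE]. ROWS is text: rows parted by semicolons, each of 5 numbers parted by spaces: the shift along the world's x, y, z in mm, then the turn about the world's z in rad, then the opening, from 0 (shut) to 1 (fully open). A call has 1 to 8 rows; each row shifts and turns the commanded pose from where the row before left it; what a row does not reach is not made up. A row lasts 1/12 s, in which the tool goes at most 41.7 mm and 7.16 degrees, less where a joint would pass 70% of its speed; a pose out of reach is approached as far as the arm can. A call is refused whole if a number of a shift passes 41.7 or a number of a turn 0.125, either way. A call with a gripper value outside its range is refused whole. The fingers move at their own pace and stop on an object; FORCE is the grip in N (left out, the last holds). Time passes only in rows, so rows that do not move let the fingers close. It gives the time, the measured TCP pose, the force and the opening at its end, in the units of the state.
- readout.observe(): the state, without advancing time (a new reading comes with each control period).
- cams.read_camera(name): name is "side" or "top" or "wrist"; returns a dict with "color" (400x640x3 uint8, red, green, blue), "fx", "fy", "cx", "cy" (pixels), "dist_coeffs" ([k1, k2, p1, p2, k3] as OpenCV has them; the pictures are not rectified), "world_to_cam" (4x4, takes a point from world to camera coordinates); the wrist camera has in their place "T_tool_cam" (4x4, takes a point from camera to tool coordinates, whose origin is the TCP and whose axes are the tool frame's). Camera axes: x right, y down, z forward; pixel columns grow to the right and rows downward; lengths in m; the calibration is good to about 2 mm. A picture is of the moment at which its call begins: read the wrist's pose just before it. There is no depth.
- workorder.hand_in(): hands the job in, once; it reports no verdict.
The state is a dict: "time": time; "qpos": joint angles; "qvel": joint speeds; "joint_efforts": joint torques, N m; "tool_pos": TCP position; "tool_rot": TCP orientation; "contact_force": force on the tool from outside, world axes, zero at the start; "torque": the same for the moment, N m; "opening": finger opening in m.
Only numpy, scipy, OpenCV 4.12 (cv2) and the standard library are available. Lean on these libraries where they do the work, as an engineer would, in place of code of your own. Each camera call takes 0.05 s, during which the arm holds its last target.

## Task

The rectangular aluminium plate lies flat on the plywood deck of the pick stand, where nobody can get hold of it. Push it with the fingertips, never lifting it, straight out over the deck's long edge on the side away from the robot until about 40 mm of it hangs over, with its 140 mm side parallel to that edge, and leave it lying there flat. Leave the round flange and everything else where it is.

Things in the scene. Friction and masses are not known exactly. Their poses are not given: they have to be found in the camera images.
- plate: the part to push: loose flat aluminium plate, rectangular, 110 mm along its x, 140 mm along its y, 8 mm thick, with a small 11 mm through hole near each corner (40 mm from the centre along x, 55 mm along y); about 0.33 kg (may differ by a quarter), it slides on the deck with plain friction. Origin at the centre of its underside, z up. It starts wholly on the deck, its x axis turned up to 0.35 rad either way from the stand's x axis
- stand: fixed pick stand: plywood deck 260 mm along its x, 500 mm along its y, 18 mm thick, top face 70 mm above the bench, on grey legs that stay back from the far edge. Origin on the bench under the deck's centre; x axis points away from the robot, square to the long far edge; may be turned up to 0.2 rad on the bench
- stand_edge (a point): middle of the deck's far long edge, on the top face (130 mm from the stand's centre along its x, 70 mm above the bench); the axes are the stand's. When 40 mm of the squared plate hangs over, the plate's centre lies 15 mm short of the edge
- flange: loose round aluminium disc, 110 mm across, 8 mm thick, lying on the deck to one side of the plate (left or right varies, centres some 250 mm apart); leave it. Origin at the centre of its underside
- coupling: loose steel tube standing on the deck between plate and flange, towards the far edge, 28 mm across, 45 mm high; leave it. Origin at the centre of its underside
- nut: loose steel collar lying on the deck between plate and flange, towards the robot, 32 mm across, 16 mm high; leave it. Origin at the centre of its underside
- bin_blue: loose blue parts bin, 140 x 100 x 70 mm, on the bench to the right of the stand; leave it. Origin at the centre of its underside
- carton: loose carton, 100 x 140 x 80 mm, on the bench to the left of the stand; leave it. Origin at the centre of its underside
Mind the look-alikes: they are no part of the job. Leave any green or turquoise look-alike of the plate alone.

How it is judged:
At the end, for the whole second after the job is handed in: The plate lies flat and at rest on the deck with 30 to 50 mm over the far edge (at its middle), long side parallel to the edge within 0.12 rad, its centre within 180 mm of the deck's middle along the edge; everything else within 15 mm of where it began (x of plate in the frame of stand_edge between -0.025 and -0.005 m and y of plate in the frame of stand_edge between -0.18 and 0.18 m and z of plate in the frame of stand_edge between -0.003 and 0.004 m and angle between the x axis of plate and the x axis of stand, either way round below 0.12 rad and angle between plate's own z axis and vertical below 0.04 rad and linear speed of plate below 0.01 m/s and distance of each of flange, coupling, nut, bin_blue, carton from where it was at the start of the episode below 0.015 m); the robot touches nothing.
It fails at once if the plate is lifted more than 12 mm off the deck (z of plate in the frame of stand_edge above 0.012 m).
It fails at once if the plate tips or falls off the deck (angle between plate's own z axis and vertical above 0.2 rad or z of plate in the frame of stand_edge below -0.02 m).
It fails at once if the round flange is moved more than 15 mm (distance of flange from where it was at the start of the episode above 0.015 m).
It fails at once if the coupling or the collar on the deck is moved more than 15 mm (distance of any of coupling, nut from where it was at the start of the episode above 0.015 m).
It fails at once if the blue bin or the carton is moved more than 15 mm (distance of any of bin_blue, carton from where it was at the start of the episode above 0.015 m).
It also fails if it takes over 45 s, if anything falls off the work surface, if the arm or the gripper's body presses on something with over 40 N, if the wrist force passes 120 N, or if a joint passes its speed limit or range.

## Working session

There is one attempt and no reset: what is moved stays moved. The work goes in short steps, Python scripts to look and compute and a shell command to move; the robot and the scene stay as the last step left them, time stands still between calls to the robot, and variables do not carry over. Pictures are saved under pics/ and viewed, and the job is handed in when it is done.

```bash
ls; mkdir -p pics
python3 - <<'E'
from cell import readout,cams
import cv2
print(readout.observe())
for n in("top","side"):
    c=cams.read_camera(n); cv2.imwrite(f"pics/{n}0.png",c["color"][:,:,::-1])
    print(n,c["fx"],c["cx"],c["cy"],c["dist_coeffs"],c["world_to_cam"])
E
```

```text
pics
{'time': 0.0, 'qpos': array([-1.36299597e+00,  3.42712977e-01,  1.52505016e+00, -1.88888644e-05,
        1.27538042e+00, -1.45968339e-01]), 'qvel': array([-9.34501295e-05,  5.64905801e-05, -1.12547547e-03, -2.29203096e-04,
        3.20131412e-04, -1.47941595e-03]), 'joint_efforts': array([-1.09991252e-03, -4.31245708e+01, -2.44224304e+01,  7.16293976e-02,
        5.60534012e-02, -1.18482512e-04]), 'tool_pos': array([ 0.18188259, -0.4923331 ,  0.40403824]), 'tool_rot': array([-1.70511904,  1.56924532,  1.79024783]), 'contact_force': array([ 0.10103095,  0.1127551 , -1.00595667]), 'torque': array([-0.00415125, -0.00533942,  0.02673517]), 'opening': 0.09168565207342956}
top 440.42742491015986 318.17742340726 210.42836135652715 [-0.07564737  0.          0.          0.          0.        ] [[ 0.01285154 -0.99987345  0.00937622  0.00543488]
 [-0.98692287 -0.01419079 -0.16056734  0.53362909]
 [ 0.16068008 -0.00719007 -0.98698035  1.39027366]
 [ 0.          0.          0.          1.        ]]
side 468.6733181457924 318.1779705493855 199.82139954895038 [-0.08965317  0.          0.          0.          0.        ] [[-0.96053871 -0.27790489  0.01158725  0.50358203]
 [-0.2119392   0.70428763 -0.6775402   0.12143561]
 [ 0.18013097 -0.65325938 -0.73539446  1.30101233]
 [ 0.          0.          0.          1.        ]]
```

View pics/top0.png

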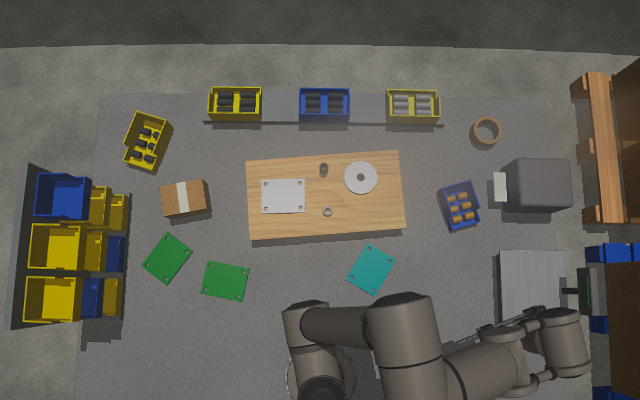

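View pics/side0.png

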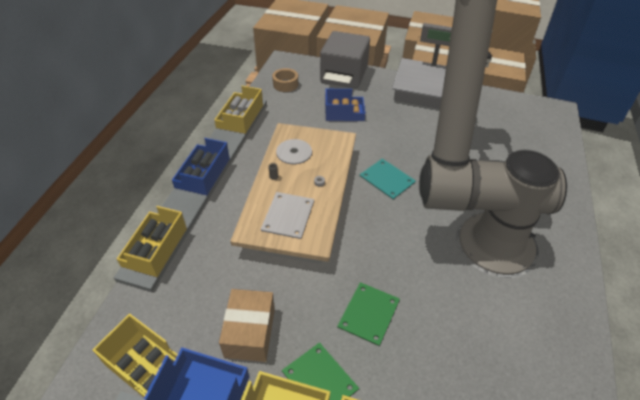

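The grey rectangle on the deck at top (283,196) / side (288,214) is the plate. The look-alikes are green sheets at top (167,258) and (225,281), a turquoise one at (371,269), and the round flange at (360,178). I choose the grey rectangle on the plywood. Next I'll measure it and take a close crop.

```bash
cat > h.py <<'E'
import numpy as np,cv2
from cell import cams,readout
def ray(c,uv,z,W=None):
    K=np.array([[c["fx"],0,c["cx"]],[0,c["fy"],c["cy"]],[0,0,1]])
    p=cv2.undistortPoints(np.array(uv,float).reshape(-1,1,2),K,np.array(c["dist_coeffs"],float))[:,0]
    W=c["world_to_cam"] if W is None else W
    R,t=W[:3,:3],W[:3,3]; o=-R.T@t
    d=np.c_[p,np.ones(len(p))]@R
    return o+d*((z-o[2])/d[:,2])[:,None]
def proj(c,P):
    K=np.array([[c["fx"],0,c["cx"]],[0,c["fy"],c["cy"]],[0,0,1]]);W=c["world_to_cam"]
    return cv2.projectPoints(np.array(P,float).reshape(-1,1,3),cv2.Rodrigues(W[:3,:3])[0],W[:3,3],K,np.array(c["dist_coeffs"],float))[0][:,0]
def masks(c):
    hsv=cv2.cvtColor(c["color"],cv2.COLOR_RGB2HSV);H,S,V=cv2.split(hsv)
    wood=((H>8)&(H<25)&(S>60)&(V>110)).astype(np.uint8)*255
    grey=((S<35)&(V>125)).astype(np.uint8)*255
    return wood,grey
def big(m,near):
    cs,_=cv2.findContours(m,cv2.RETR_EXTERNAL,cv2.CHAIN_APPROX_NONE)
    cs=[k for k in cs if cv2.contourArea(k)>300]
    return min(cs,key=lambda k:np.hypot(*(k.reshape(-1,2).mean(0)-near)))
def rect(c,k,z):
    P=ray(c,k.reshape(-1,2),z); (ce,sz,a)=cv2.minAreaRect((P[:,:2]*1000).astype(np.float32))
    return ce,sz,a
E
python3 - <<'E'
from h import *
for n,pp,pd,pf in(("top",(283,196),(325,195),(360,178)),("side",(288,214),(297,188),(295,151))):
    c=cams.read_camera(n);w,g=masks(c)
    w2=cv2.morphologyEx(w,cv2.MORPH_CLOSE,np.ones((5,5)))
    k=big(w2,pd);print(n,"deck",rect(c,k,.07), cv2.boundingRect(k))
    print(np.round(ray(c,cv2.boxPoints(cv2.minAreaRect(k)),.07)*1000))
    x,y=pd
    gg=g.copy(); 
    k2=big(gg,pp);print("plate",rect(c,k2,.078),cv2.contourArea(k2))
    k3=big(gg,pf);print("flange",rect(c,k3,.078))
    print(np.round(ray(c,[(323,165),(327,215)] if n=="top" else [(273,178),(320,184)],.07)*1000))
    im=c["color"][:,:,::-1].copy()
    for q in(k,k2,k3): cv2.drawContours(im,[q],-1,(0,0,255),1)
    x,y=pd
    cv2.imwrite(f"pics/crop_{n}.png",cv2.resize(im[y-80:y+80,x-110:x+110],None,fx=3.5,fy=3.5,interpolation=cv2.INTER_CUBIC))
E
```

```text
top deck ((584.0902099609375, -7.3851318359375), (261.6495666503906, 500.91204833984375), 5.279355049133301) (245, 150, 162, 91)
[[ 691.  260.   70.]
 [ 740. -254.   70.]
 [ 476. -268.   70.]
 [ 431.  230.   70.]]
plate ((574.0039672851562, 127.00543975830078), (110.17279815673828, 138.1427764892578), 1.9711310863494873) 1401.0
flange ((639.18798828125, -122.047607421875), (106.1014175415039, 106.6230239868164), 0.16253043711185455)
[[679.  -1.  70.]
 [515. -15.  70.]]
side deck ((581.7468872070312, -2.76416015625), (262.78656005859375, 511.61114501953125), 5.334810733795166) (231, 123, 125, 137)
[[ 686.  262.   70.]
 [ 818. -280.   70.]
 [ 474. -267.   70.]
 [ 426.  253.   70.]]
plate ((282.14080810546875, -117.1451416015625), (1394.9302978515625, 1788.260498046875), 0.3265301585197449) 115959.0
flange ((282.14080810546875, -117.1451416015625), (1394.9302978515625, 1788.260498046875), 0.3265301585197449)
[[661.   4.  70.]
 [523. -12.  70.]]
```

View pics/crop_top.png

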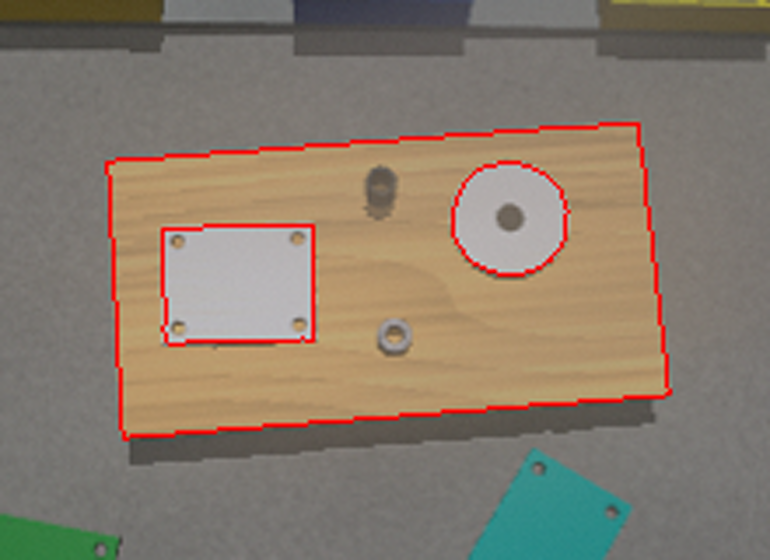

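View pics/crop_side.png

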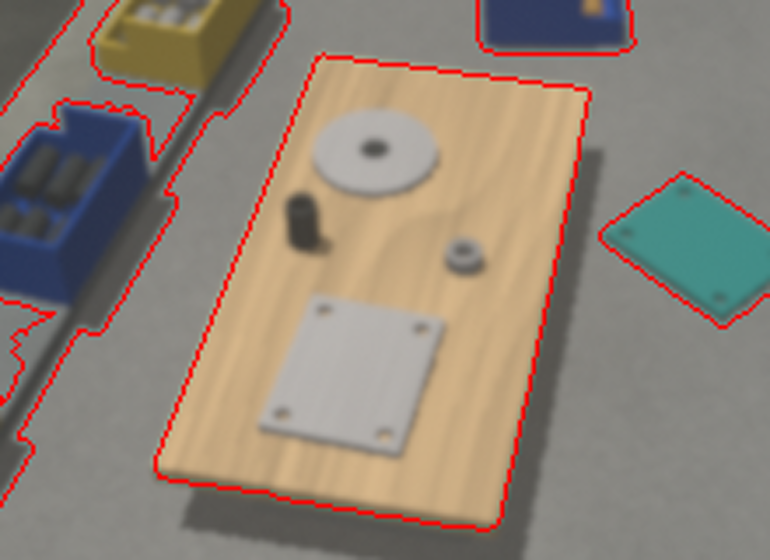

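The top-view crop confirms it: a rectangular light-grey plate with four corner holes, wholly on the deck. The stand is turned about +0.092 rad and the plate about +0.034. The two open fingertips, 130 mm over their backs, will push on the near 140 mm edge, which should square the plate by itself. First I'll work out the approach.

```bash
cat >> h.py <<'E'
from scipy.spatial.transform import Rotation as Ro
A=0.0925; O=np.array([584.,-6.5])
def w2s(p): p=np.array(p)[:2]-O; c,s=np.cos(A),np.sin(A); return np.array([c*p[0]+s*p[1],-s*p[0]+c*p[1]])
def s2w(p): c,s=np.cos(A),np.sin(A); return O+np.array([c*p[0]-s*p[1],s*p[0]+c*p[1]])
def tool():
    s=readout.observe();R=Ro.from_euler('xyz',s["tool_rot"]).as_matrix()
    yaw=np.arctan2(R[1,1],R[0,1]); e=(A+np.pi/2-yaw+np.pi/2)%np.pi-np.pi/2
    print("t",round(s["time"],2),"tcp",np.round(s["tool_pos"]*1000,1),"stand",np.round(w2s(s["tool_pos"]*1000),1),"turn needed",round(e,4),"down",np.round(R[:,0],3),"F",np.round(s["contact_force"],1),"op",round(s["opening"],4),"q6",round(s["qpos"][5],2))
    return s
E
python3 - <<'E'
from h import *
tool(); print("plate stand",w2s([574,127]),"flange",w2s([639,-122])); g=s2w([-90,134.5]);print("start",g,"delta",g-tool()["tool_pos"][:2]*1000)
E
```

```text
t 0.2 tcp [ 181.9 -492.4  404.3] stand [-445.2 -446.7] turn needed -0.2614 down [-0.     0.001 -1.   ] F [ 0.1 -0.5  0.7] op 0.0919 q6 -0.15
plate stand [  2.37389845 133.8529589 ] flange [  44.0963498 -120.0864769]
t 0.2 tcp [ 181.9 -492.4  404.3] stand [-445.2 -446.7] turn needed -0.2614 down [-0.     0.001 -1.   ] F [ 0.1 -0.5  0.7] op 0.0919 q6 -0.15
start [481.96124095 119.11186907] delta [300.04273728 611.51824824]
```

```bash
python3 -m inch '12 25 0 -0.011 1;12 25 0 -0.011 1;12 25 0 -0.011 1;12 25 0 -0.011 1;12 25 0 -0.011 1;12 25 0 -0.011 1;12 25 0 -0.011 1;12 25 0 -0.011 1'
python3 -m inch '13 26 0 -0.011 1;13 26 0 -0.011 1;13 26 0 -0.011 1;13 26 0 -0.011 1;13 26 0 -0.011 1;13 26 0 -0.011 1;13 26 0 -0.011 1;13 26 0 -0.011 1'
python3 -m inch '13 26 0 -0.011 1;13 26 0 -0.011 1;13 26 0 -0.011 1;12 26 0 -0.011 1;12 26 0 -0.011 1;12 26 0 -0.011 1;12 24 0 -0.011 1;0 0 0 -0.01 1'
python3 -c "
from h import *
tool()"
```

```text
time: 0.87
tool_pos: [0.2782, -0.2912, 0.4047]
tool_rot: [1.809, 1.571, -1.067]
contact_force: [0.4, -1.4, 0.5]
opening: 0.0917
time: 1.53
tool_pos: [0.3822, -0.083, 0.4048]
tool_rot: [2.003, 1.571, -0.961]
contact_force: [1.1, 0.5, 0.6]
opening: 0.0918
time: 2.2
tool_pos: [0.4701, 0.0987, 0.4045]
tool_rot: [-2.199, 1.569, 1.036]
contact_force: [-0.7, -0.3, -0.2]
opening: 0.092
t 2.2 tcp [470.1  98.7 404.5] stand [-103.7  115.2] turn needed -0.0009 down [ 0.001  0.001 -1.   ] F [-0.7 -0.3 -0.2] op 0.092 q6 1.52
```

```bash
python3 -m inch '5 10 -20 0 1;5 10 -25 0 1;0 0 -25 0 1;0 0 -25 0 1;0 0 -25 0 1;0 0 -14 0 1;0 0 0 0 1'
python3 - <<'E'
from h import *
tool()
for n in("side","top","wrist"):
    c=cams.read_camera(n);cv2.imwrite(f"pics/{n}1.png",c["color"][:,:,::-1])
im=cams.read_camera("side")["color"][100:280,180:420,::-1];cv2.imwrite("pics/side1c.png",cv2.resize(im,None,fx=3.2,fy=3.2))
E
```

```text
time: 2.78
tool_pos: [0.4777, 0.1149, 0.2678]
tool_rot: [0.029, 1.564, -3.022]
contact_force: [-0.5, -0.7, 0.1]
opening: 0.0917
t 2.78 tcp [477.7 114.9 267.8] stand [-94.7 130.7] turn needed 0.002 down [-0.007 -0.001 -1.   ] F [-0.5 -0.7  0.1] op 0.0917 q6 1.56
```

View pics/side1c.png

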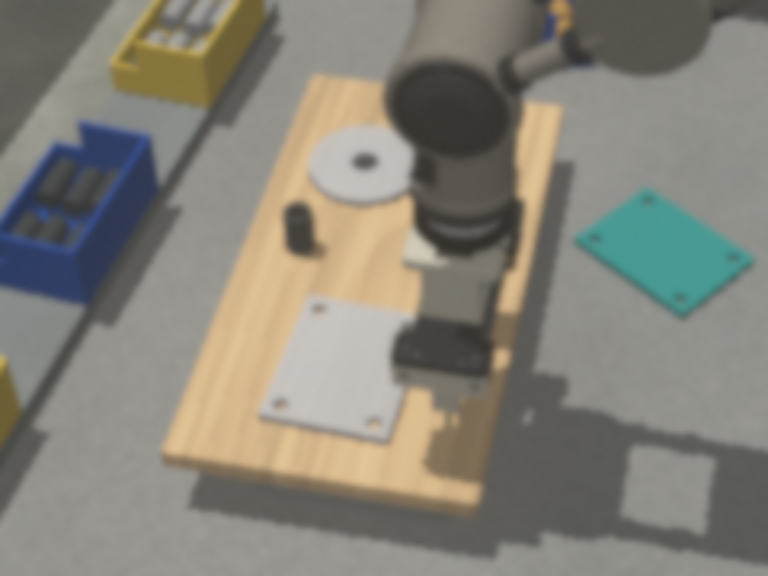

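View pics/wrist1.png

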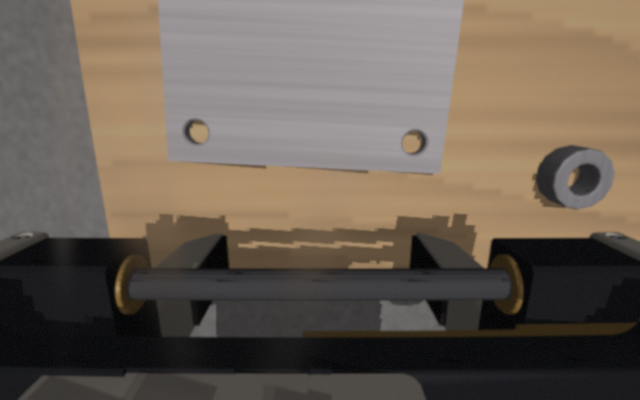

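The picture shows both fingertips on the robot's side of the plate: the near edge runs along row ~165 and the fingers sit at rows ~240 and below. The nut at (575,178) is clear of them. The plate sits a few mm to the left, so I'll shift y by +4 and lower.

```bash
python3 -m inch '0 4 -8 0 1;0 0 -5 0 1;0 0 0 0 1;0 0 0 0 1'
python3 -c "
from h import *
tool()"
```

```text
time: 3.32
tool_pos: [0.4788, 0.1196, 0.2576]
tool_rot: [0.245, 1.57, -2.805]
contact_force: [-0.1, 0.3, 0.4]
opening: 0.0916
t 3.32 tcp [478.8 119.6 257.6] stand [-93.1 135.3] turn needed 0.0014 down [-0.001 -0.    -1.   ] F [-0.1  0.3  0.4] op 0.0916 q6 1.57
```

```bash
python3 -m inch '0 0 -3 0 1;0 0 -3 0 1;0 0 0 0 1;0 0 0 0 1'
python3 - <<'E'
from h import *
tool()
c=cams.read_camera("side");im=c["color"][180:270,240:380,::-1];cv2.imwrite("pics/side2c.png",cv2.resize(im,None,fx=5,fy=5,interpolation=cv2.INTER_CUBIC))
E
```

```text
time: 3.65
tool_pos: [0.4789, 0.1195, 0.2515]
tool_rot: [0.183, 1.57, -2.868]
contact_force: [1.0, -0.1, -0.5]
opening: 0.0914
t 3.65 tcp [478.9 119.5 251.5] stand [-93.1 135.2] turn needed 0.0017 down [-0.001 -0.    -1.   ] F [ 1.  -0.1 -0.5] op 0.0914 q6 1.57
```

View pics/side2c.png

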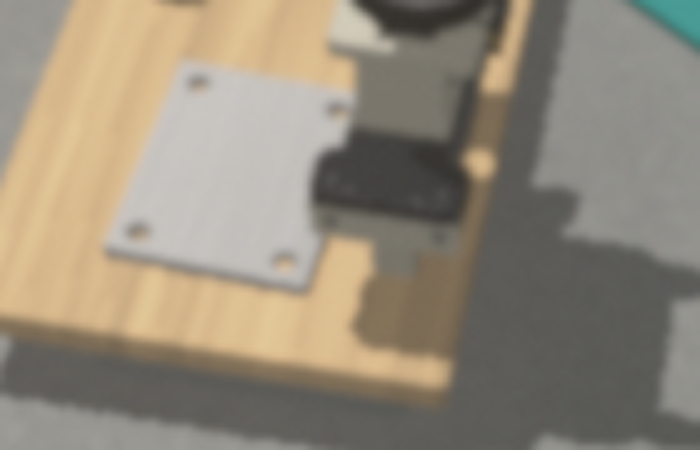

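The fingertips are in front of the near edge, about 3.5 mm above the deck, with no contact force. Starting the push.

```bash
python3 -m inch '6 0.6 0 0 1;6 0.6 0 0 1;6 0.6 0 0 1;6 0.6 0 0 1;6 0.6 0 0 1;6 0.6 0 0 1;6 0.6 0 0 1;6 0.6 0 0 1'
python3 -m inch '6 0.5 0 0 1;6 0.5 0 0 1;6 0.6 0 0 1;6 0.6 0 0 1;6 0.5 0 0 1;0 0 0 0 1'
python3 - <<'E'
from h import *
tool()
c=cams.read_camera("side");im=c["color"][110:270,220:380,::-1];cv2.imwrite("pics/side3c.png",cv2.resize(im,None,fx=3.7,fy=3.7,interpolation=cv2.INTER_CUBIC))
cv2.imwrite("pics/wrist3.png",cams.read_camera("wrist")["color"][:,:,::-1])
E
```

```text
time: 4.37
tool_pos: [0.5273, 0.1244, 0.2516]
tool_rot: [0.054, 1.57, -2.996]
contact_force: [-1.6, 1.0, 0.8]
opening: 0.0916
time: 4.87
tool_pos: [0.5582, 0.1271, 0.2519]
tool_rot: [3.105, 1.569, 0.054]
contact_force: [-0.2, -1.0, 0.4]
opening: 0.092
t 4.87 tcp [558.2 127.1 251.9] stand [-13.3 135.4] turn needed 0.0019 down [ 0.002  0.    -1.   ] F [-0.2 -1.   0.4] op 0.092 q6 1.57
```

View pics/side3c.png

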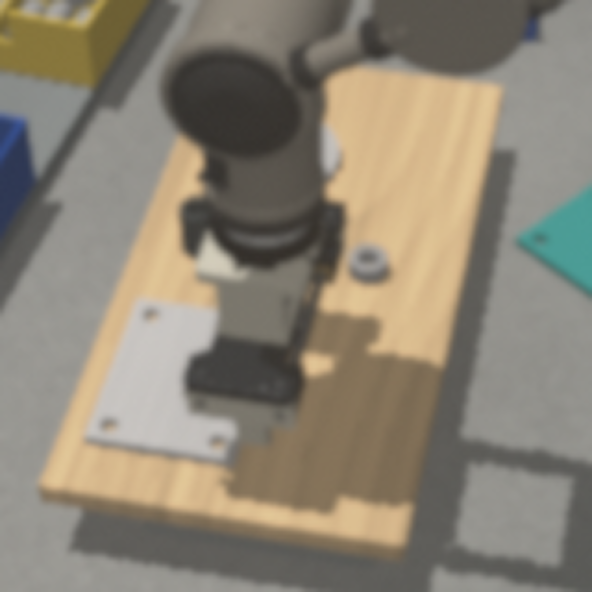

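View pics/wrist3.png

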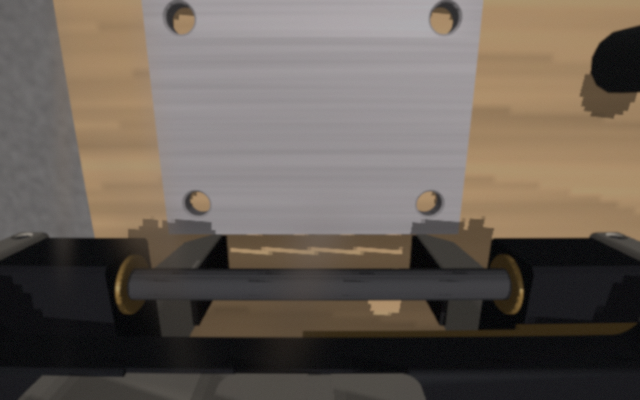

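The plate is moving with both tips on its edge and is now square to the gripper (near edge at row 234). The four holes are at wrist (181,18), (445,17), (198,202) and (428,202). I'll get its pose from those holes.

```bash
cat >> h.py <<'E'
def wristW(c,s):
    T=np.eye(4);T[:3,:3]=Ro.from_euler('xyz',s["tool_rot"]).as_matrix();T[:3,3]=s["tool_pos"]
    return np.linalg.inv(T@c["T_tool_cam"])
E
python3 - <<'E'
from h import *
s=tool();c=cams.read_camera("wrist");W=wristW(c,s)
P=ray(c,[(181,18),(445,17),(198,202),(428,202)],.078,W)[:,:2]*1000
print(P.round(1)); S=np.array([w2s(p) for p in P]);print(S.round(1),S.mean(0))
print("near edge",[w2s(p[:2]*1000).round(1) for p in ray(c,[(200,234),(430,234)],.078,W)])
t=cams.read_camera("top");cv2.imwrite("pics/top3.png",cv2.resize(t["color"][130:250,230:410,::-1],None,fx=4.2,fy=4.2))
E
```

```text
t 4.97 tcp [557.3 127.  251.8] stand [-14.3 135.4] turn needed 0.0017 down [ 0.001 -0.    -1.   ] F [-0.4  0.6 -0.6] op 0.0924 q6 1.57
[[658.1 195. ]
 [668.3  86.4]
 [579.4 187.8]
 [589.3  79.9]]
[[ 92.4 193.7]
 [ 92.5  84.7]
 [ 13.4 193.9]
 [ 13.2  85.5]] [ 52.86009623 139.45679665]
near edge [array([ -2.7, 194.4]), array([-2.9, 83.2])]
```

View pics/top3.png

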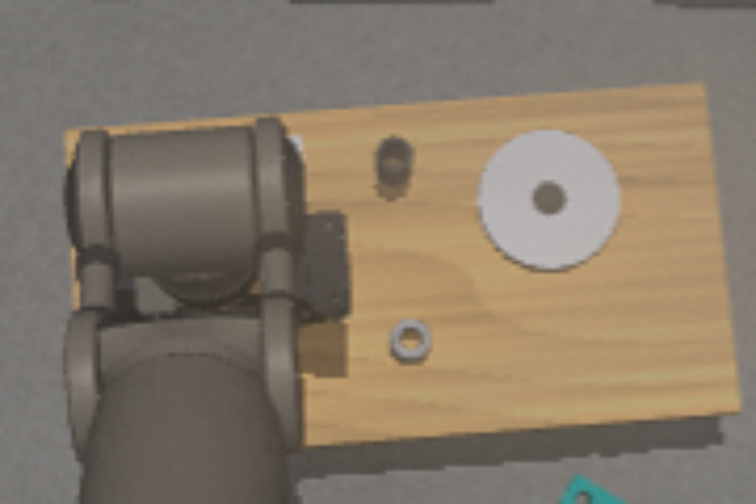

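```bash
python3 -m inch '6 0.5 0 0 1;6 0.6 0 0 1;6 0.5 0 0 1;6 0.6 0 0 1;6 0.5 0 0 1;6 0.6 0 0 1;6 0.5 0 0 1;6 0.6 0 0 1'
python3 -m inch '5 0.5 0 0 1;3 0.2 0 0 1;0 0 0 0 1;0 0 0 0 1'
python3 - <<'E'
from h import *
s=tool()
c=cams.read_camera("wrist");cv2.imwrite("pics/wrist4.png",c["color"][:,:,::-1])
E
```

```text
time: 5.73
tool_pos: [0.6055, 0.1315, 0.2517]
tool_rot: [0.69, 1.571, -2.361]
contact_force: [-1.7, -0.9, 1.6]
opening: 0.092
time: 6.07
tool_pos: [0.6132, 0.1321, 0.2517]
tool_rot: [3.048, 1.57, -0.002]
contact_force: [1.2, -0.2, -0.2]
opening: 0.0918
t 6.07 tcp [613.2 132.1 251.7] stand [ 41.9 135.3] turn needed 0.0018 down [ 0.001 -0.    -1.   ] F [ 1.2 -0.2 -0.2] op 0.0918 q6 1.57
```

View pics/wrist4.png

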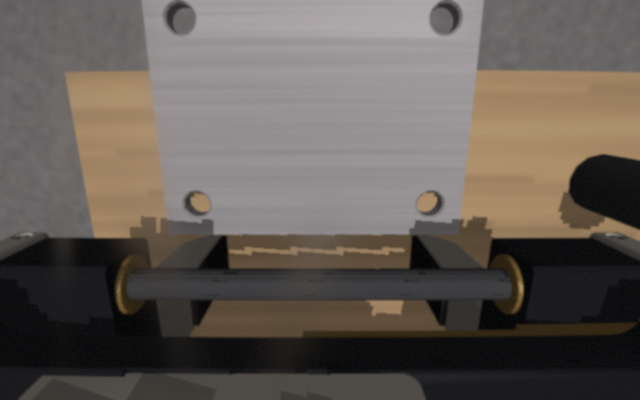

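The plate now hangs over the edge. The deck's far edge shows at row 71 on both sides of it, parallel, and the near plate edge is at row 234. I'll measure the overhang from this one image.

Run:
```python
from h import *
s=tool();c=cams.read_camera("wrist");W=wristW(c,s)
f=lambda uv,z:np.array([w2s(p[:2]*1000) for p in ray(c,uv,z,W)]).round(1)
h=f([(181,18),(445,17),(198,202),(428,202)],.078);e=f([(90,71.5),(130,71.5),(500,71),(620,71.5)],.07)
print("holes",h,h.mean(0));print("edge",e,e[:,0].mean());print("plate-edge",h[:,0].mean()-e[:,0].mean())
print("near edge",f([(220,234),(400,234)],.078))
w,g=masks(c)
print([int(np.argmax(w[:,u]>0)) for u in(90,110,130,500,540,580,620)])
```

```text
t 6.12 tcp [613.  132.1 251.7] stand [ 41.7 135.3] turn needed 0.0017 down [ 0.001 -0.    -1.   ] F [-0.5 -0.1  0. ] op 0.0922 q6 1.57
holes [[148.3 193.6]
 [148.4  84.7]
 [ 69.3 193.7]
 [ 69.2  85.4]] [108.8  139.35]
edge [[128.6 240.5]
 [128.3 222. ]
 [128.3  55. ]
 [128.7  -0.8]] 128.475
plate-edge -19.674999999999983
near edge [[ 53.2 184.6]
 [ 53.2  97.7]]
[71, 71, 70, 70, 70, 71, 71]
```

The plate's centre is 19.7 mm short of the edge, so 5 mm more gets it to 15. After that I'll back off and lift.

```bash
python3 -m inch '2 0.2 0 0 1;2 0.2 0 0 1;1 0.1 0 0 1;0 0 0 0 1;0 0 0 0 1'
python3 -m inch '-5 -0.5 0 0 1;-10 -1 0 0 1;-10 -1 0 0 1;0 0 20 0 1;0 0 30 0 1;0 0 40 0 1;-20 0 40 0 1;-20 0 20 0 1'
python3 -m inch '-30 -10 0 0 1;-30 -20 0 0 1;-30 -20 0 0 1;-15 -20 0 0 1;0 -30 0 0 1;0 -40 0 0 1;0 -40 0 0 1;0 -40 0 0 1'
python3 -m inch '0 -40 0 0 1;0 -40 0 0 1;0 -40 0 0 1;0 -40 0 0 1;0 -40 0 0 1;0 -40 0 0 1;0 0 0 0 1;0 0 0 0 1'
python3 - <<'E'
from h import *
s=tool()
for n,(x,y) in(("top",(325,195)),("side",(297,188))):
    c=cams.read_camera(n);im=c["color"][:,:,::-1].copy()
    cv2.imwrite(f"pics/{n}5.png",cv2.resize(im[y-80:y+80,x-110:x+110],None,fx=3.5,fy=3.5,interpolation=cv2.INTER_CUBIC))
    cv2.imwrite(f"pics/{n}5full.png",im)
E
```

```text
time: 6.58
tool_pos: [0.6179, 0.1326, 0.2518]
tool_rot: [2.023, 1.571, -1.028]
contact_force: [-1.5, 0.4, 1.2]
opening: 0.0916
time: 7.25
tool_pos: [0.5545, 0.13, 0.4033]
tool_rot: [3.134, 1.563, 0.083]
contact_force: [0.7, 0.1, 0.8]
opening: 0.092
time: 7.92
tool_pos: [0.4486, -0.0912, 0.3995]
tool_rot: [2.644, 1.569, -0.406]
contact_force: [-0.1, 0.5, 0.2]
opening: 0.0915
time: 8.58
tool_pos: [0.4487, -0.3316, 0.3984]
tool_rot: [-0.41, 1.571, 2.819]
contact_force: [-0.0, 0.9, 0.2]
opening: 0.0919
t 8.58 tcp [ 448.7 -331.6  398.4] stand [-164.8 -311.3] turn needed 0.0051 down [-0.  0. -1.] F [-0.   0.9  0.2] op 0.0919 q6 0.71
```

View pics/top5.png

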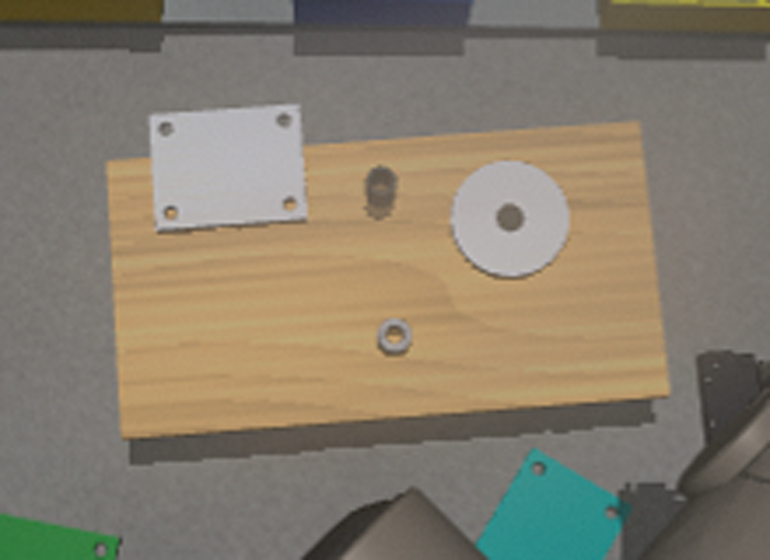

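View pics/side5.png

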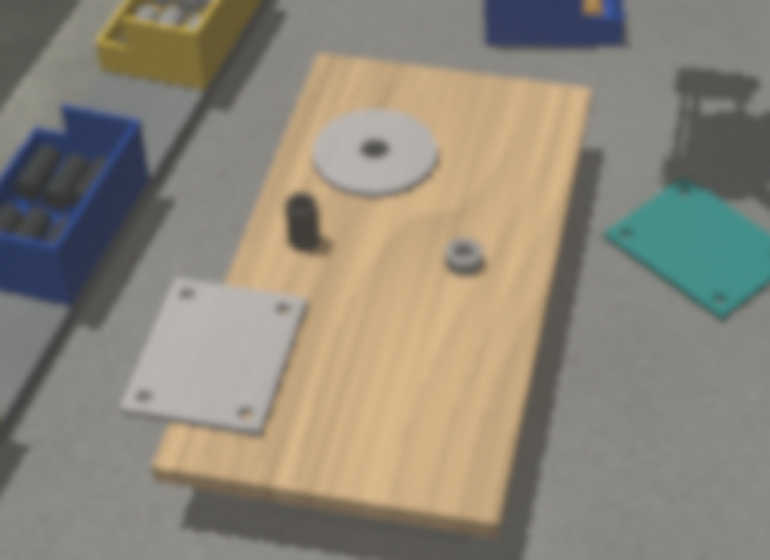

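The plate lies flat with part of it over the far edge, and the flange, tube and collar sit at the same pixels as before. I'll check the overhang from the top view, using the plate's holes.

Run:
```python
from h import *
for n,(x,y),hs,eg in(("top",(325,195),[(166,128),(284,120),(170,212),(290,204)],[(112,160),(350,143),(638,123)]),
               ("side",(297,188),[(187,293),(283,308),(144,396),(245,412)],[(316,57),(240,250),(156,468)])):
    c=cams.read_camera(n); T=lambda q:(np.array(q)+.5)/3.5-.5+np.array([x-110,y-80])
    H=ray(c,T(hs),.076)[:,:2]*1000; E=ray(c,T(eg),.07)[:,:2]*1000
    d=E[-1]-E[0] if n=="side" else E[0]-E[-1]; d=d/np.linalg.norm(d); nn=np.array([d[1],-d[0]])
    print(n,"centre-edge",(H.mean(0)-E.mean(0))@nn,"y",(H.mean(0)-O)@d,"stand ang",np.arctan2(nn[1],nn[0]))
    a=(H[0]+H[1]-H[2]-H[3]) if n=="top" else (H[0]+H[2]-H[1]-H[3]);print("plate ang",np.arctan2(a[1],a[0]))
    if n=="top":
        w,g=masks(c)
        k=big(g,(296,175));print(rect(c,k,.078))
        a,b=cv2.imread("pics/top0.png"),c["color"][:,:,::-1]
        D=(np.abs(a.astype(int)-b).max(2)>40)
        for nm,(u,v,r) in dict(flange=(360,178,22),coup=(323,169,9),nut=(327,211,9),bin=(459,205,28),carton=(185,198,28)).items(): print(nm,D[v-r:v+r,u-r:u+r].sum())
```

```text
top centre-edge -15.264050012479435 y 136.76877212971513 stand ang 0.08855528311892005
plate ang 0.08581663416675554
((730.830810546875, 16.75274658203125), (143.35821533203125, 430.0058898925781), 19.63296890258789)
flange 0
coup 0
nut 0
bin 1020
carton 0
side centre-edge -12.81739836998923 y 133.59639074264345 stand ang 0.10049888336200227
plate ang 0.08917765812704545
```

The overhang is about 40 mm: the centre is 15.3 mm short of the edge by the top view and 12.8 by the side view. The bin area differs from before, probably because the arm covers it in the top view, so I'll check.

Run:
```python
from h import *
a,b=cv2.imread("pics/top0.png"),cv2.imread("pics/top5full.png")
c,d=cv2.imread("pics/side0.png"),cv2.imread("pics/side5full.png")
f=lambda i,x,y:cv2.resize(i[y-40:y+40,x-50:x+50],None,fx=3.5,fy=3.5)
cv2.imwrite("pics/bin.png",np.vstack([np.hstack([f(a,459,205),f(b,459,205)]),np.hstack([f(c,345,105),f(d,345,105)])]))
```

```text
(no output)
```

View pics/bin.png

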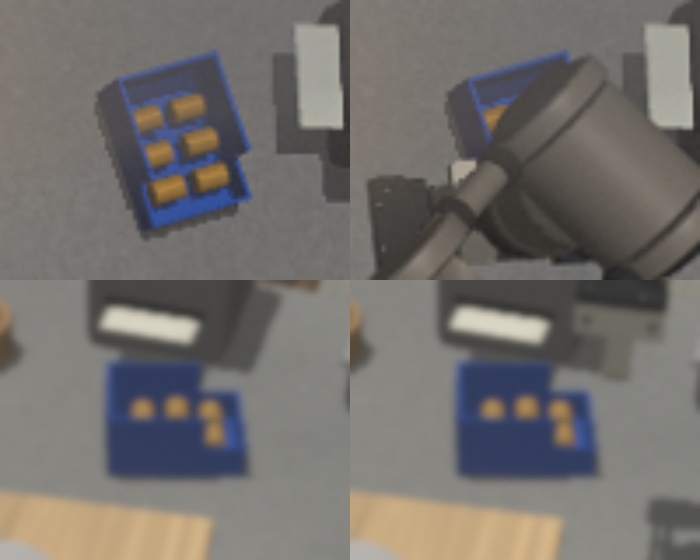

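The side view (lower row) shows the bin exactly where it was; only the arm covers it in the top view. The gripper touches nothing, so I'm handing in.

```bash
python3 -c "
from cell import workorder
print(workorder.hand_in())"
```

```text
the job is handed in; nothing more can be done
None
```

I pushed the plate out over the deck's far edge with both open fingertips on its near 140 mm side, then backed off, raised the gripper and handed the job in. That took about 9 s of robot time, and I saw no significant contact force.

- **Overhang:** about 40 mm. The plate's centre is 15.3 mm short of the edge by the top view and 12.8 mm by the side view, so the two differ by 2.5 mm; both are within the 5–25 mm allowed.
- **Squareness:** the plate is parallel to the edge within about 0.01 rad.
- **Position along the edge:** about 135 mm from the deck's middle, within the 180 mm limit.
- **Everything else:** the flange, tube, collar and carton show no change in the top view. The arm hid the bin there, so the automatic comparison flagged it; the side view shows it hasn't moved.

One last check failed: the colour-outline measurement of the plate in the final top view picked up background as well, so I ignored it and used the plate's corner holes.

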